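Clamp a DIN rail offcut with the hand-pumped hydraulic fixture

ROBOT

A 6-joint arm with a two-finger parallel gripper is mounted at the origin on a cart in front of the work surface, level with it; the furniture and walls round the work are solid. World frame = base frame: x ahead of the robot, y to its left, z up, the work surface at z = 0. Lengths are in m, angles in rad, forces in N, time in s.
With the tool pointing down it reaches from about 0.3 to 0.95 m from the base axis. Payload 3.1 kg.
Tool frame: the origin (TCP) lies midway between the tips of the shut fingers; the grasp point (between the pads) lies 19 mm behind it; z points along the fingers, x is the direction in which the jaws open and shut, and the axes are right-handed (so a half turn about z gives the same grasp; the last joint's range is limited). The gripper opens to 85 mm and grips with 20 to 120 N. Pads are 22 mm wide; open, the fingers measure 114 mm over their backs; the gripper's body (76 mm by 85 mm) begins 54 mm behind the grasp point. The pads swing forward as they close: fully open they stand 13 mm farther back than shut.
Start: joints at [1.154, 0.308, 1.634, -0, 1.2, -0.07], TCP at [0.212, 0.588, 0.231] pointing down, gripper open.
Joint ranges: [-3.06, 3.06], [-0.79, 1.96], [0.05, 2.63], [-1.19, 4.34], [0.05, 2.64], [-2.94, 2.94]. Speed limits (rad/s): [2.79, 2.79, 3.14, 3.14, 3.14, 3.14].

INTERFACE

Orientations are given as a 3x3 rotation matrix whose columns are the frame's x, y, z axes.
In Python, from rig import sensors, vision, job gives the robot as it stands.
- The arm moves only by the shell command python3 -m creep 'ROWS'. ROWS is JSON, a list of rows, each a list of 5 numbers: the finger opening in m, from 0 to 0.0854, then the shift along the tool's x, y, z in m, then the turn about the tool's z in degrees. In form: [[fingers, tx, ty, tz, yaw], ...]. A call has exactly 5 rows; each row shifts and turns the pose as measured when the row begins, along the tool's axes as they then stand; what a row does not reach is not made up. A row lasts 1/10 s, in which the tool goes at most 50 mm and 8.59 degrees, less where a joint would pass 70% of its speed; a pose out of reach is approached as far as the arm can. A call is refused whole if a number of a shift passes 0.05 or a number of a turn 8.59, either way. A call with a gripper value outside its range is refused whole. The fingers move at their own pace and stop on an object; the grip force is fixed at half the most. Time passes only in rows, so rows that do not move let the fingers close, or fill a call up. It gives the time, the measured TCP pose, the force and the opening at its end, in the units of the state.
- sensors.state(): the state, without advancing time (a new reading comes with each control period).
- vision.snapshot(name): name is "side" or "top" or "wrist"; returns the picture (400x640x3 uint8, red, green, blue); there is no depth.
- vision.camera_model(name): a dict with "intrinsics" (3x3 intrinsics, pixels), "R" (3x3) and "t" (3): a world point X has camera coordinates R X + t. Camera axes: x right, y down, z forward; pixel columns grow to the right and rows downward; lengths in m; the calibration is good to about 2 mm. A picture is of the moment at which its call begins: read the wrist's pose just before it. camera_model takes no time and is no camera call; for the wrist camera it gives the pose at the moment of the call.
- job.sign_off(): hands the job in, once; it reports no verdict.
The state is a dict: "t": time; "joints": joint angles; "dq": joint speeds; "joint_efforts": joint torques, N m; "tcp_pos": TCP position; "orientation": TCP orientation; "ft_force": force on the tool from outside, world axes, zero at the start; "ft_torque": the same for the moment, N m; "opening": finger opening in m.
Only numpy, scipy, OpenCV 4.12 (cv2) and the standard library are available. Lean on these libraries where they do the work, as an engineer would, in place of code of your own. Each camera call takes 0.05 s, during which the arm holds its last target.

TASK

Get the DIN rail offcut clamped for drilling in the hydraulic fixture, by pushing and pressing with the fingertips; lift nothing. Push the rail along its bed until its far end is right up against the end stop and swing the release lever fully shut (to the right, away from the rail), then pump the spring-loaded black palm button with full strokes, letting it come all the way back up each time, until the steel indicator pin stands fully out and stays there. Do not touch the pin itself, do not disturb the loose parts standing round the fixture, and finish with the button let go.

Things in the scene. Friction and masses are not known exactly. Their poses are not given: they have to be found in the camera images.
- fixture: Hydraulic clamping fixture, fixed to the bench: dark steel base plate 190 (x) x 130 (y) x 14 mm, rail bed on its left half, pump block on its right. Origin: centre of the plate's underside, on the bench. x axis points away from the robot (turned by up to 12 degrees), y to the left, z up. Offsets below, as (x, y, z), are in mm in this frame.
- stop_face (a point): Lower middle of the end stop's face, at (85, 27, 30). The rail bed runs along x towards it: bed top at z = 26 from x = -55 to 85, side guides to z = 36 from x = -50 to 80, stop to z = 40. The clamp bridge, 40 x 76 mm, stands over the bed at x = 30, 100 mm high; a thin pipe behind it reaches x = 77.
- pump_block (a point): Centre of the top of the grey pump block, at (0, -34, 54); 116 x 56 mm, from x = -58 to 58. On it along y = -34: release lever pivot at x = -46, brass indicator housing with the pin at x = -22, spring plunger with palm button at x = 20.
- rail: Loose steel DIN rail offcut lying flat in the bed, 36 mm wide, 150 long, 8 thick, 40 to 85 g. Origin: centre of its underside; y axis along its length towards the stop, z up. Home when its far end touches the stop: origin then at (10, 27, 26). It starts 18 to 40 mm short of that, its near end sticking out of the front of the bed.
- rail_near (a point): Centre of the rail's near end face (robot's side), half-way up; at (-65, 27, 30) when the rail is home. Push here along the fixture's x axis, under 2 N; the face has free room round it and below it.
- release (a joint): Release lever angle, rad. 0 = shut at its stop: arm then points to the right and 20 degrees towards the robot, direction (-0.342, -0.940, 0). Grows as it opens, clockwise from above, the ball swinging round to the robot's side, at most 1.3. Stays where left; about 2 N at the ball. Shut below 0.12. While it is open the pin never stays up after a stroke.
- lever_ball (a point): Centre of the black ball, 16 mm across, at the end of the release lever, 53 mm from the pivot, 66 mm above the bench. The arm is a flat steel bar 9 mm wide, z = 62 to 69.
- lever_pivot (a point): Pivot of the release lever, its axis vertical; the point is at the height of the arm.
- plunger (a joint): Stroke of the pump plunger in m: 0 = fully up, 0.016 = fully pressed down. Springs back by itself; takes 5 N to start, 11 N near the bottom and up to 17 N on the last stroke. A stroke counts when it goes more than 14 mm down and comes back to within 1.5 mm of the top; shorter ones do nothing.
- knob_top (a point): Centre of the top of the black mushroom palm button, 44 mm across, 16 mm high, 106 mm above the bench when up and 90 mm when fully pressed. Moves with the plunger.
- pin (a joint): How far the indicator pin is out, m: 0 = in, 0.020 = fully out. Each full stroke with the lever shut lifts it about 4 mm (1 mm more while the button is down; it settles back as the button rises), so five full strokes bring it fully out; more do no harm. It stays out while the lever is shut.
- pin_tip: Steel indicator pin, 10 mm across, in the brass hexagon housing, axis at (-22, -34); tip at z = 69 when in (1 mm proud of the housing), 89 when fully out. Origin: on its axis, at bench height when in; z up. Must not be touched.
- clamp_pad: Dark clamp pad, 24 mm across, on the ram under the bridge, 5.8 mm above the rail at the start; comes down on the rail as the pin comes out. Origin: on its axis, at bench height when the ram is up.
- capacitor: Bystander: cylindrical capacitor, 35 mm across, 52 mm high, standing left in front of the fixture. Origin: centre of its underside.
- spacer: Bystander: hexagonal standoff, 15 x 13 x 54 mm, standing upright right in front of the fixture. Origin: centre of its underside.
- relay_part: Bystander: relay, 28 x 21 x 38 mm, standing behind the fixture. Origin: centre of its underside.

How it is judged:
By the outcome, as a careful person would: the job done as asked, in the order asked, and still so for the second after the job is handed in, with the robot touching nothing.
It also fails if it takes over 64 s, if anything falls off the work surface, if the arm or the gripper's body presses on something with over 40 N, if the wrist force passes 120 N, or if a joint passes its speed limit or range.

## Working session

There is one attempt and no reset: what is moved stays moved. The work goes in short steps, Python scripts to look and compute and a shell command to move; the robot and the scene stay as the last step left them, time stands still between calls to the robot, and variables do not carry over. Pictures are saved under pics/ and viewed, and the job is handed in when it is done.

```bash
ls; mkdir -p pics; python3 - <<'E'
from rig import sensors, vision
import cv2,numpy as np
s=sensors.state(); print(s['t'],s['tcp_pos'],np.round(s['orientation'],3),s['opening'],s['ft_force'])
for n in ['side','top']:
    im=vision.snapshot(n); cv2.imwrite(f'pics/{n}0.png',im[:,:,::-1])
    m=vision.camera_model(n); print(n,np.round(m['intrinsics'],1),np.round(m['R'],3),m['t'], -np.array(m['R']).T@np.array(m['t']))
E
```

```text
pics
0.0 [0.21212338 0.5870003  0.23002067] [[ 0.34   0.94  -0.001]
 [ 0.94  -0.34  -0.002]
 [-0.002 -0.    -1.   ]] 0.0854187034822307 [ 0.21986584  0.08437897 -0.10697415]
side [[466.6   0.  323.4]
 [  0.  466.6 193.8]
 [  0.    0.    1. ]] [[ 0.999  0.046  0.004]
 [ 0.025 -0.462 -0.886]
 [-0.039  0.885 -0.463]] [-0.59619579  0.07299211  0.96464661] [ 0.63173669 -0.79269784  0.5136723 ]
top [[481.5   0.  318.4]
 [  0.  481.5 199.9]
 [  0.    0.    1. ]] [[-0.019 -1.     0.023]
 [-0.993  0.016 -0.114]
 [ 0.114 -0.025 -0.993]] [0.02523664 0.58608603 1.03859339] [0.46421553 0.04188935 1.09797959]
```

View pics/side0.png

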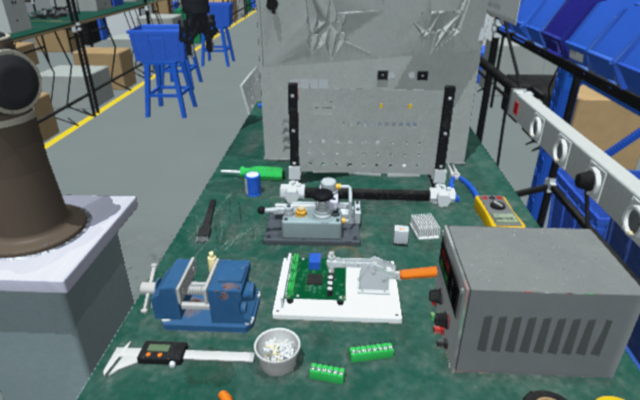

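View pics/top0.png

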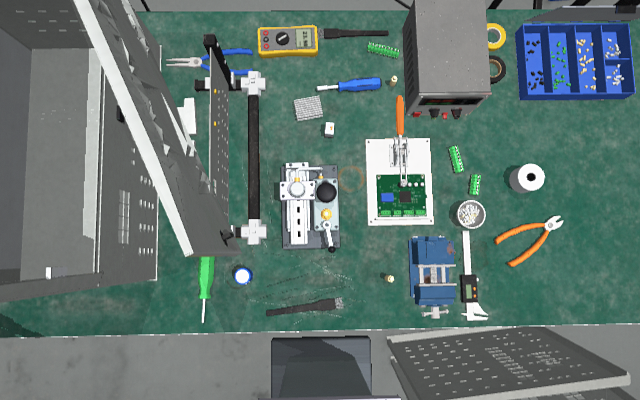

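```bash
cat > h.py <<'E'
import numpy as np,cv2
from rig import sensors,vision
def cam(n):
    m=vision.camera_model(n); return [np.array(m[k]) for k in('intrinsics','R','t')]
def ray(c,uv,z):
    K,R,t=c; o=-R.T@t; d=R.T@np.linalg.inv(K)@np.array([uv[0],uv[1],1.]); return o+d*(z-o[2])/d[2]
def proj(c,X):
    K,R,t=c; p=K@(R@np.array(X)+t); return p[:2]/p[2]
def crop(im,x0,y0,x1,y1,f,name):
    cv2.imwrite('pics/'+name,cv2.resize(im[y0:y1,x0:x1],None,fx=f,fy=f,interpolation=cv2.INTER_CUBIC))
E
python3 - <<'E'
from h import *
im=cv2.imread('pics/top0.png'); crop(im,220,140,360,300,5//1 if 0 else 3.7,'topc.png')
im=cv2.imread('pics/side0.png'); crop(im,210,150,410,260,4,'sidec.png')
c=cam('top')
for x in [(205,255),(253,85),(253,235),(215,60)]: print(x,ray(c,x,0),ray(c,x,.25))
print(proj(c,[.212,.587,.23]),proj(cam('side'),[.212,.587,.23]))
E
```

```text
(205, 255) [0.46946516 0.27200027 0.        ] [0.46826987 0.2196061  0.25      ]
(253, 85) [0.86492733 0.16270112 0.        ] [0.77368889 0.13519337 0.25      ]
(253, 235) [0.51251203 0.1639749  0.        ] [0.50151535 0.13617712 0.25      ]
(215, 60) [0.92703911 0.25201872 0.        ] [0.82165837 0.20417417 0.25      ]
[-10.72912425 410.67900824] [201.98690803  58.57576155]
```

View pics/topc.png

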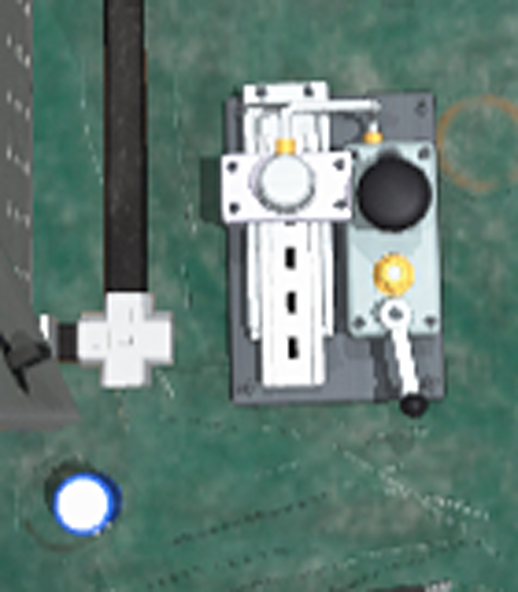

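View pics/sidec.png

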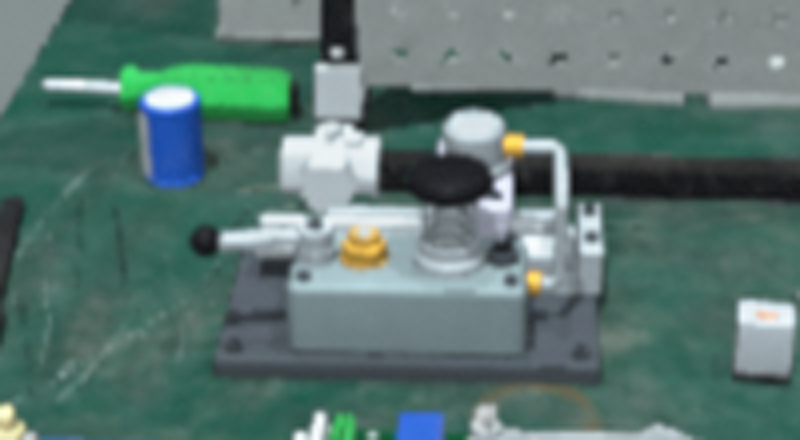

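```bash
python3 - <<'E'
from h import *
c=cam('top'); s=cam('side')
f=lambda u,v:(220+u/3.7,140+v/3.7)
g=lambda u,v:(210+u/4,150+v/4)
P=[ray(c,f(*p),.014)[:2] for p in [(232,402),(443,402),(435,94),(228,97)]]
print(np.round(P,4)); print('ctr',np.mean(P,0))
# feature points known
for n,p,z in [('knob',(393,192),.106),('pivot',(396,313),.069),('ball',(413,405),.066),('housing',(394,272),.068),('railnearL',(262,385),.034),('railnearR',(323,385),.034),('cap',(84,503),.052)]:
    print(n,np.round(ray(c,f(*p),z),4))
print('spacer', ray(c,(391,275),.054),'relay',ray(c,(329,125),.038))
for n,p,z in [('ballS',(205,240),.066),('pivotS',(316,232),.075),('knobS',(452,175),.106),('plateNR',(216,370),.0),('plateFR',(600,380),0)]: print(n,np.round(ray(s,g(*p),z),4))
E
```

```text
[[ 0.4802  0.0963]
 [ 0.4778 -0.0314]
 [ 0.6674 -0.031 ]
 [ 0.6674  0.0968]]
ctr [0.57318534 0.03264616]
knob [5.946e-01 1.000e-04 1.060e-01]
pivot [ 0.5288 -0.0017  0.069 ]
ball [ 0.4758 -0.0105  0.066 ]
housing [ 0.5527 -0.0011  0.068 ]
railnearL [0.4896 0.0774 0.034 ]
railnearR [0.489  0.0411 0.034 ]
cap [0.4231 0.1805 0.052 ]
spacer [ 0.41882315 -0.13780774  0.054     ] relay [ 0.75573388 -0.01225703  0.038     ]
ballS [ 0.4764 -0.0109  0.066 ]
pivotS [ 0.5313 -0.0161  0.075 ]
knobS [ 0.5963 -0.0129  0.106 ]
plateNR [ 0.4803 -0.0247  0.    ]
plateFR [ 0.67   -0.0237  0.    ]
```

```bash
python3 -m creep '[[0,-0.03,0.01,0,-4],[0,-0.04,0.015,0,-4],[0,-0.04,0.015,0,-4],[0,-0.04,0.015,0,-4],[0,-0.04,0.015,0,-4]]'
```

```text
t: 0.6
tcp_pos: [0.2426, 0.3853, 0.2267]
orientation: [[-0.023, 1.0, -0.003], [1.0, 0.023, -0.004], [-0.004, -0.003, -1.0]]
ft_force: [0.2, 0.4, 0.1]
opening: 0.0122
```

```bash
python3 -m creep '[[0,-0.045,0.01,0,1.3],[0,-0.045,0.01,0,0],[0,-0.045,0.01,0,0],[0,-0.045,0.01,0,0],[0,-0.045,0.01,0,0]]'; python3 -m creep '[[0,-0.03,0.02,-0,0],[0,-0.03,0.02,0.0,0],[0,-0.03,0.02,0,0],[0,0,0,0,0],[0,0,0,0,0]]'
```

```text
t: 1.1
tcp_pos: [0.293, 0.1517, 0.2258]
orientation: [[-0.007, 1.0, -0.002], [1.0, 0.007, -0.006], [-0.005, -0.002, -1.0]]
ft_force: [1.3, -0.6, 1.0]
opening: -0.0002
t: 1.6
tcp_pos: [0.3535, 0.0529, 0.2253]
orientation: [[0.004, 1.0, -0.002], [1.0, -0.004, -0.006], [-0.006, -0.002, -1.0]]
ft_force: [-0.7, 0.7, -0.1]
opening: 0.0003
```

```bash
python3 - <<'E'
from h import *
s=sensors.state(); print(s['t'],s['tcp_pos'],np.round(s['joints'],2))
for n in ['side','wrist']:
    im=vision.snapshot(n)[:,:,::-1]; cv2.imwrite(f'pics/{n}1.png',im)
m=cam('wrist'); print(-m[1].T@m[2], m[1][2])
E
```

```text
1.6 [0.35353751 0.05285364 0.22532024] [ 0.03 -0.24  2.21 -0.01  1.17 -1.53]
[0.27853808 0.05383202 0.36783522] [ 0.29184541 -0.00585861 -0.95644756]
```

View pics/wrist1.png

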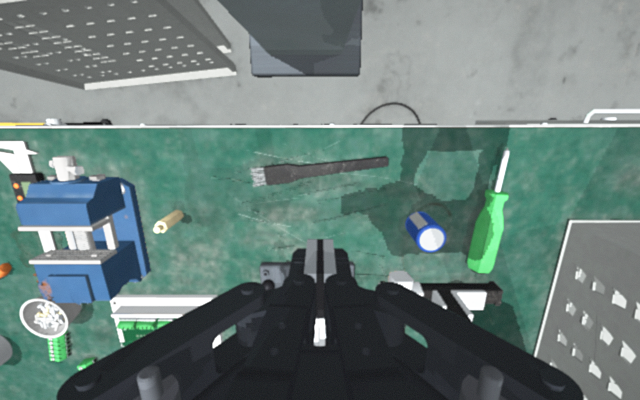

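View pics/side1.png

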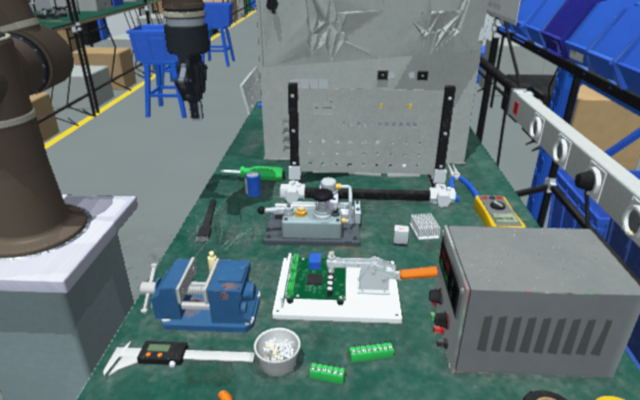

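```bash
python3 -m creep '[[0,0.002,0.025,0.03,0],[0,0.002,0.025,0.03,0],[0,0.002,0.025,0.03,0],[0,0.001,0.02,0.03,0],[0,0,0,0,0]]'; python3 -m creep '[[0,0,0,0.02,0],[0,0,0,0.02,0],[0,0,0,0.02,0],[0,0,0,0.015,0],[0,0,0,0,0]]'
```

```text
t: 2.2
tcp_pos: [0.451, 0.0681, 0.1037]
orientation: [[-0.012, 1.0, 0.005], [1.0, 0.012, -0.005], [-0.005, 0.005, -1.0]]
ft_force: [-1.3, 0.4, -0.9]
opening: -0.0001
t: 2.7
tcp_pos: [0.4485, 0.0745, 0.0308]
orientation: [[-0.023, 1.0, 0.005], [1.0, 0.023, -0.004], [-0.004, 0.005, -1.0]]
ft_force: [-0.3, 0.5, -0.2]
opening: -0.0002
```

```bash
python3 -m creep '[[0,-0.012,0,0.004,1.3],[0,-0.003,0,0.003,0],[0,0,0,0,0],[0,0,0,0,0],[0,0,0,0,0]]';python3 - <<'E'
from h import *
s=sensors.state(); print(s['t'],s['tcp_pos'],np.round(s['orientation'],3))
for n in ['side','top']:
    im=vision.snapshot(n)[:,:,::-1]; cv2.imwrite(f'pics/{n}2.png',im)
    crop(im,*((210,150,410,260,4) if n=='side' else (220,140,380,300,3.7)),n+'2c.png')
E
```

```text
t: 3.2
tcp_pos: [0.4509, 0.0597, 0.0284]
orientation: [[-0.001, 1.0, 0.012], [1.0, 0.001, -0.003], [-0.003, 0.012, -1.0]]
ft_force: [0.3, 0.7, 0.6]
opening: 0.0001
3.2 [0.45092973 0.0597397  0.02841151] [[-0.001  1.     0.012]
 [ 1.     0.001 -0.003]
 [-0.003  0.012 -1.   ]]
```

View pics/side2c.png

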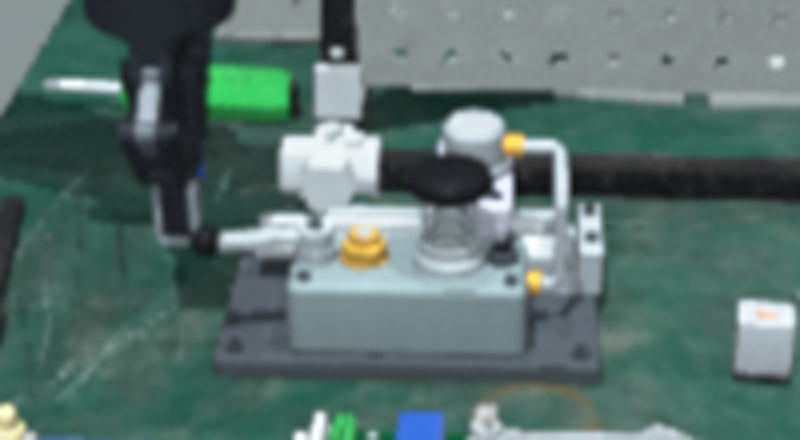

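View pics/top2c.png

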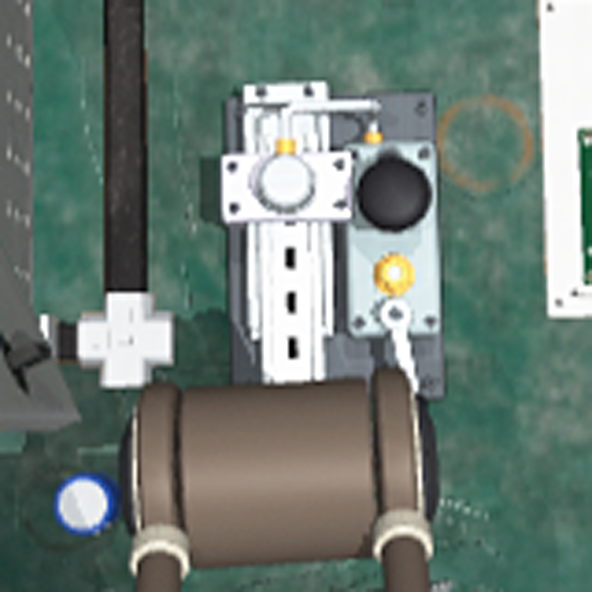

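```bash
python3 -m creep '[[0,0,0.006,0.002,0],[0,0,0.006,0.001,0],[0,0,0.005,0,0],[0,0,0.003,0,0],[0,0,0.003,0,0]]';python3 -m creep '[[0,0,0.003,0,0],[0,0,0.003,0,0],[0,0,0.003,0,0],[0,0,0.003,0,0],[0,0,0.003,0,0]]'
```

```text
t: 3.8
tcp_pos: [0.4762, 0.06, 0.0252]
orientation: [[-0.002, 1.0, 0.012], [1.0, 0.002, -0.003], [-0.003, 0.012, -1.0]]
ft_force: [0.8, -0.5, 0.9]
opening: 0.0001
t: 4.3
tcp_pos: [0.4906, 0.06, 0.0248]
orientation: [[-0.002, 1.0, 0.007], [1.0, 0.002, -0.003], [-0.003, 0.007, -1.0]]
ft_force: [-1.4, -0.6, 1.3]
opening: 0.0003
```

```bash
python3 -m creep '[[0,0,0.002,0,0],[0,0,0.002,0,0],[0,0,0.002,0,0],[0,0,0.001,0,0],[0,0,0.001,0,0]]'; python3 -m creep '[[0,0,0.001,0,0],[0,0,0.001,0,0],[0,0,0.001,0,0],[0,0,0.001,0,0],[0,0,0.001,0,0]]'
```

```text
t: 4.8
tcp_pos: [0.4994, 0.06, 0.0248]
orientation: [[-0.002, 1.0, 0.007], [1.0, 0.002, -0.003], [-0.003, 0.007, -1.0]]
ft_force: [-0.9, -1.0, 0.6]
opening: -0.0003
t: 5.3
tcp_pos: [0.4994, 0.06, 0.024]
orientation: [[-0.002, 1.0, -0.004], [1.0, 0.002, -0.003], [-0.003, -0.004, -1.0]]
ft_force: [-4.6, 0.0, 3.8]
opening: 0.0002
```

```bash
python3 -m creep '[[0,0,-0.002,0,0],[0,0,-0.01,0,0],[0,0,-0.03,0,0],[0,0,-0.03,-0.02,0],[0,0,-0.04,-0.03,0]]';python3 -m creep '[[0,0,-0.04,-0.03,0],[0,0,0,-0.01,0],[0,0,0,0,0],[0,0,0,0,0],[0,0,0,0,0]]';python3 - <<'E'
from h import *
s=sensors.state(); print(s['t'],s['tcp_pos'],np.round(s['orientation'],3))
for n in ['side','top']:
    im=vision.snapshot(n)[:,:,::-1]; cv2.imwrite(f'pics/{n}3.png',im)
    crop(im,*((210,150,410,260,4) if n=='side' else (220,140,380,300,3.7)),n+'3c.png')
E
```

```text
t: 5.8
tcp_pos: [0.3942, 0.0598, 0.073]
orientation: [[-0.001, 1.0, 0.013], [1.0, 0.001, -0.003], [-0.003, 0.013, -1.0]]
ft_force: [0.7, -0.4, 1.5]
opening: 0.0001
t: 6.3
tcp_pos: [0.3527, 0.06, 0.1158]
orientation: [[-0.001, 1.0, 0.027], [1.0, 0.001, -0.002], [-0.002, 0.027, -1.0]]
ft_force: [-0.4, 0.5, 0.6]
opening: 0.0001
6.3 [0.35266554 0.06004417 0.11584193] [[-0.001  1.     0.027]
 [ 1.     0.001 -0.002]
 [-0.002  0.027 -1.   ]]
```

View pics/side3c.png

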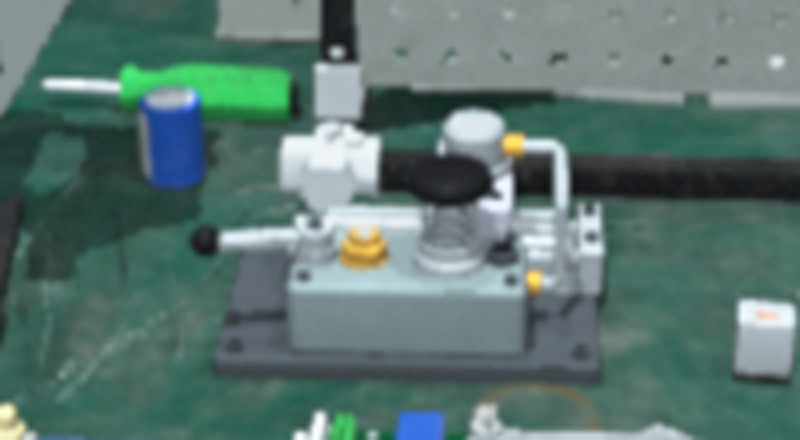

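View pics/top3c.png

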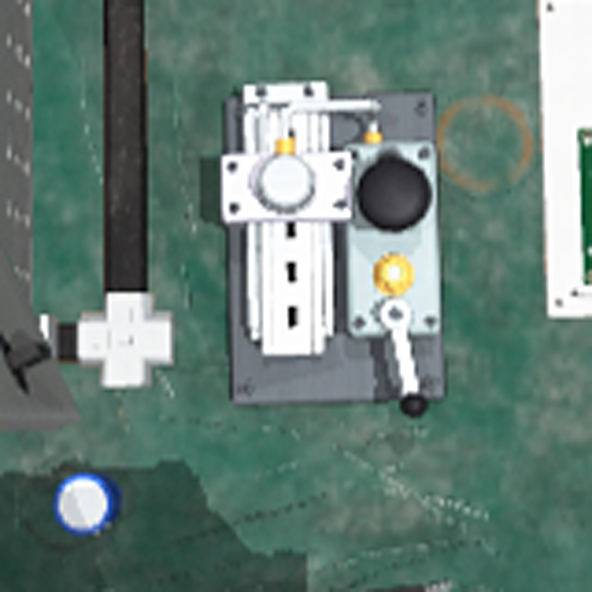

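```bash
python3 - <<'E'
from h import *
a=cv2.imread('pics/top0.png');b=cv2.imread('pics/top3.png')
x=np.hstack([a[158:200,275:325],b[158:200,275:325]]); cv2.imwrite('pics/cmp.png',cv2.resize(x,None,fx=7,fy=7,interpolation=cv2.INTER_CUBIC))
a=cv2.imread('pics/side0.png');b=cv2.imread('pics/side3.png')
x=np.hstack([a[195:235,325:370],b[195:235,325:370]]); cv2.imwrite('pics/cmps.png',cv2.resize(x,None,fx=8,fy=8,interpolation=cv2.INTER_CUBIC))
c=cam('top'); print(ray(c,(220+292/3.7,140+354.5/3.7),.034))
E
```

```text
[0.50740141 0.05930306 0.034     ]
```

View pics/cmp.png

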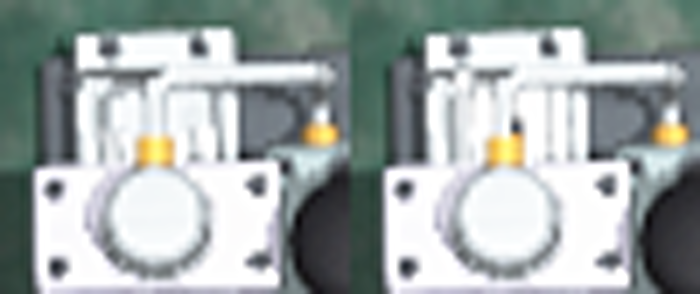

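View pics/cmps.png

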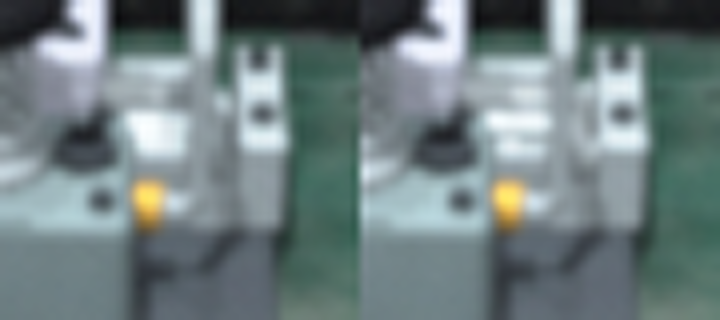

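```bash
python3 -m creep '[[0,-0.008,0.03,0,0],[0,-0.008,0.03,0,0],[0,-0.008,0.03,0.01,0],[0,-0.004,0.02,0.02,0],[0,0,0.005,0.015,0]]';python3 -m creep '[[0,0,0,0.01,0],[0,0,0,0,0],[0,0,0,0,0],[0,0,0,0,0],[0,0,0,0,0]]'
```

```text
t: 6.9
tcp_pos: [0.474, 0.0307, 0.0674]
orientation: [[-0.001, 1.0, 0.022], [1.0, 0.001, -0.003], [-0.003, 0.022, -1.0]]
ft_force: [-0.6, 0.0, 0.7]
opening: 0.0008
t: 7.4
tcp_pos: [0.4715, 0.0306, 0.0521]
orientation: [[-0.001, 1.0, 0.011], [1.0, 0.001, -0.002], [-0.002, 0.011, -1.0]]
ft_force: [-0.3, 0.2, 0.3]
opening: -0.0003
```

Now push in −y: up 4 mm, then along the arc.

```bash
python3 -m creep '[[0,-0.005,0,-0.004,0],[0,-0.005,0,0,0],[0,-0.005,0,0,0],[0,-0.004,0,0,0],[0,-0.004,0,0,0]]';python3 -m creep '[[0,-0.004,0,0,0],[0,-0.004,0,0,0],[0,-0.004,0.001,0,0],[0,-0.003,0.001,0,0],[0,0,0,0,0]]'; python3 - <<'E'
from h import *
im=vision.snapshot('side')[:,:,::-1]; crop(im,210,150,410,260,4,'side4c.png')
E
```

```text
t: 7.9
tcp_pos: [0.4727, 0.0064, 0.0591]
orientation: [[-0.002, 1.0, 0.016], [1.0, 0.002, -0.002], [-0.002, 0.016, -1.0]]
ft_force: [-0.5, 2.7, 0.6]
opening: 0.0
t: 8.4
tcp_pos: [0.4758, -0.0098, 0.0594]
orientation: [[0.0, 1.0, 0.018], [1.0, -0.0, -0.0], [-0.0, 0.018, -1.0]]
ft_force: [-0.1, 0.7, 0.6]
opening: -0.0001
```

View pics/side4c.png

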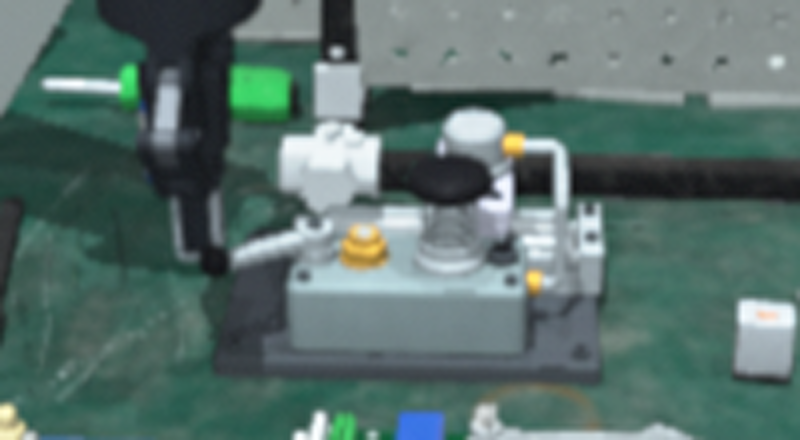

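```bash
python3 -m creep '[[0,-0.003,0,0,0],[0,-0.004,0,0,0],[0,-0.004,0.001,0,0],[0,-0.004,0.001,0,0],[0,-0.004,0.001,0,0]]';python3 -m creep '[[0,-0.004,0.003,0,0],[0,-0.004,0.003,0,0],[0,-0.003,0.003,0,0],[0,-0.002,0.003,0,0],[0,0,0.002,0,0]]'; python3 - <<'E'
from h import *
im=vision.snapshot('side')[:,:,::-1]; crop(im,210,150,410,260,4,'side5c.png')
E
```

```text
t: 8.95
tcp_pos: [0.4764, -0.0293, 0.0584]
orientation: [[-0.001, 1.0, 0.013], [1.0, 0.001, 0.0], [0.0, 0.013, -1.0]]
ft_force: [-0.1, 1.4, -0.8]
opening: -0.0002
t: 9.45
tcp_pos: [0.4891, -0.045, 0.0577]
orientation: [[-0.001, 1.0, 0.007], [1.0, 0.001, -0.001], [-0.001, 0.007, -1.0]]
ft_force: [-3.0, -1.7, 1.6]
opening: 0.0001
```

View pics/side5c.png

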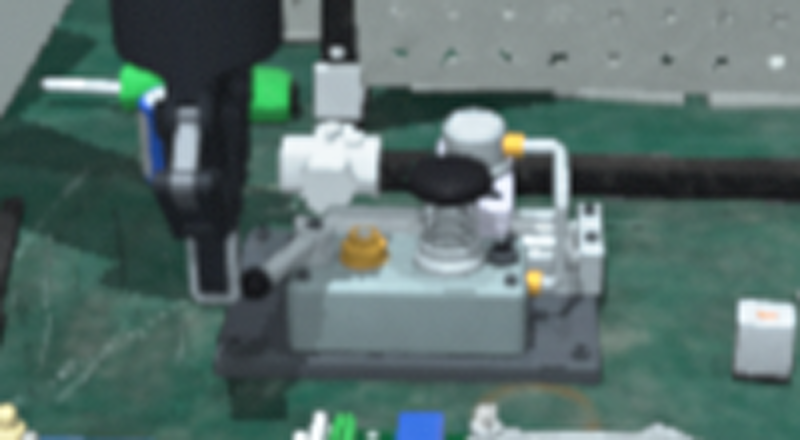

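```bash
python3 -m creep '[[0,0,0.002,0,0],[0,0,0.002,0,0],[0,0,0.002,0,0],[0,0,0.002,0,0],[0,0,0.002,0,0]]'; python3 -m creep '[[0,0,0.002,0,0],[0,0,0.002,0,0],[0,0,0.002,0,0],[0,0,0.002,0,0],[0,0,0.002,0,0]]'
```

```text
t: 10.0
tcp_pos: [0.4941, -0.0461, 0.057]
orientation: [[-0.004, 1.0, -0.006], [1.0, 0.004, -0.003], [-0.003, -0.006, -1.0]]
ft_force: [-6.2, -2.5, 4.4]
opening: 0.0001
t: 10.5
tcp_pos: [0.4938, -0.0456, 0.056]
orientation: [[-0.006, 0.999, -0.032], [1.0, 0.006, -0.003], [-0.002, -0.032, -0.999]]
ft_force: [-7.1, -3.4, 6.9]
opening: 0.0
```

```bash
python3 -m creep '[[0,0,-0.003,0,0],[0,0,-0.01,0,0],[0,0,-0.02,0,0],[0,0,-0.02,-0.01,0],[0,0,-0.02,-0.03,0]]'; python3 -m creep '[[0,0,-0.01,-0.03,0],[0,0,0,-0.03,0],[0,0,0,-0.02,0],[0,0,0,0,0],[0,0,0,0,0]]'; python3 - <<'E'
from h import *
s=sensors.state(); print(s['t'],s['tcp_pos'])
for n in ['side','top']:
    im=vision.snapshot(n)[:,:,::-1]; cv2.imwrite(f'pics/{n}6.png',im)
    crop(im,*((210,150,410,260,4) if n=='side' else (220,140,380,300,3.7)),n+'6c.png')
E
```

```text
t: 11.0
tcp_pos: [0.4238, -0.0442, 0.097]
orientation: [[-0.006, 1.0, -0.023], [1.0, 0.006, -0.0], [0.0, -0.023, -1.0]]
ft_force: [-0.4, -0.6, 0.0]
opening: 0.0002
t: 11.5
tcp_pos: [0.4158, -0.0426, 0.183]
orientation: [[-0.005, 1.0, -0.008], [1.0, 0.005, 0.001], [0.001, -0.008, -1.0]]
ft_force: [0.9, 0.4, -0.1]
opening: 0.0002
11.5 [ 0.41580129 -0.04264609  0.18296094]
```

View pics/side6c.png

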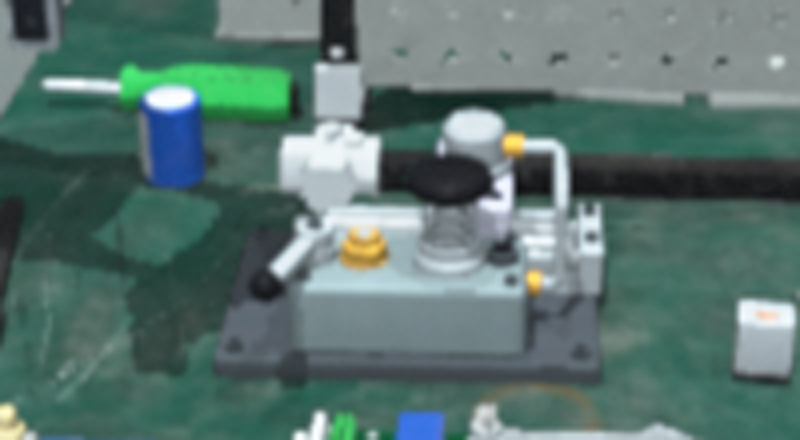

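View pics/top6c.png

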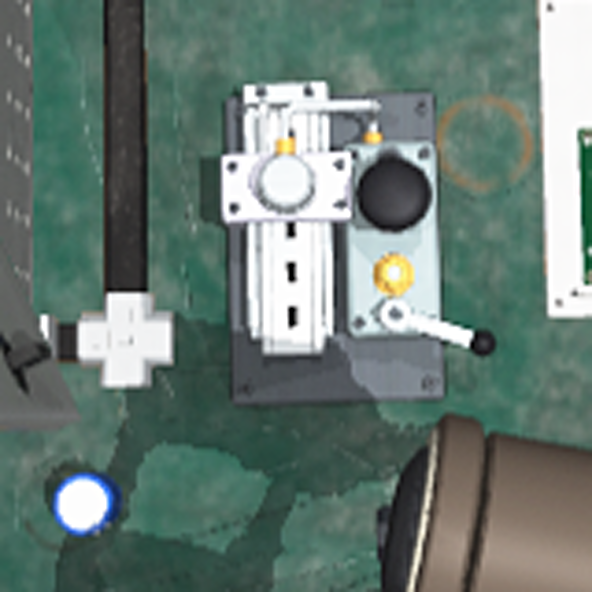

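```bash
python3 - <<'E'
from h import *
t=cam('top'); s=cam('side')
for z in (.1,.11,.12,.13,.14,.15): print(z,ray(t,(220+285/3.7,140+180/3.7),z)[:2],ray(s,(210+475/4,150+118/4),z)[:2])
p=proj(s,[.469,.0145*0+.06,.0284])
E
```

```text
0.1 [0.60318197 0.06074874] [0.60453706 0.06171758]
0.11 [0.6017895  0.06055976] [0.60519458 0.04106318]
0.12 [0.60039702 0.06037079] [0.6058521  0.02040878]
0.13 [0.59900454 0.06018181] [ 6.06509613e-01 -2.45624860e-04]
0.14 [0.59761206 0.05999283] [ 0.60716713 -0.02090003]
0.15 [0.59621958 0.05980386] [ 0.60782465 -0.04155443]
```

```bash
python3 -m creep '[[0,0.008,0.035,0,0],[0,0.008,0.035,0,0],[0,0.008,0.035,0,0],[0,0.008,0.035,0.01,0],[0,0.006,0.03,0.01,0]]'; python3 -m creep '[[0,0.001,0.003,0.02,0],[0,0,0,0.01,0],[0,0,0,0,0],[0,0,0,0,0],[0,0,0,0,0]]'
```

```text
t: 12.1
tcp_pos: [0.5825, -0.0021, 0.1498]
orientation: [[-0.003, 1.0, -0.024], [1.0, 0.003, 0.003], [0.003, -0.024, -1.0]]
ft_force: [0.6, 0.1, 0.5]
opening: -0.0004
t: 12.6
tcp_pos: [0.5834, 0.0004, 0.11]
orientation: [[-0.004, 0.999, -0.035], [1.0, 0.004, 0.004], [0.005, -0.035, -0.999]]
ft_force: [-0.2, -0.2, -1.4]
opening: -0.0002
```

```bash
python3 -m creep '[[0,0,0.006,-0.006,0],[0,-0.002,0.004,0,0],[0,0,0.001,0,0],[0,0,0,0,0],[0,0,0,0,0]]'; python3 - <<'E'
from h import *
s=sensors.state(); print(s['t'],s['tcp_pos'],s['ft_force'])
im=vision.snapshot('side')[:,:,::-1]; cv2.imwrite('pics/side7.png',im);crop(im,210,150,410,260,4,'side7c.png')
E
```

```text
t: 13.1
tcp_pos: [0.5974, -0.0026, 0.1204]
orientation: [[-0.003, 1.0, -0.028], [1.0, 0.003, 0.004], [0.004, -0.028, -1.0]]
ft_force: [0.2, 0.0, -0.1]
opening: -0.0003
13.1 [ 0.59738362 -0.0026061   0.12035881] [ 0.1824422   0.03912256 -0.12394391]
```

View pics/side7c.png

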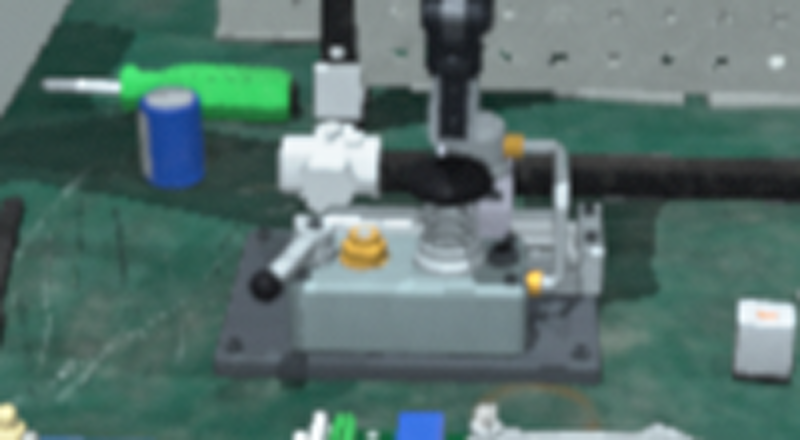

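```bash
python3 -m creep '[[0,0,-0.003,0.008,0],[0,0,0,0.008,0],[0,0,0,0.008,0],[0,0,0,0.008,0],[0,0,0,0.004,0]]'
```

```text
t: 13.65
tcp_pos: [0.5948, -0.0026, 0.0898]
orientation: [[-0.004, 1.0, -0.027], [1.0, 0.004, 0.003], [0.003, -0.027, -1.0]]
ft_force: [-13.4, 0.7, 39.5]
opening: 0.0
```

```bash
python3 -m creep '[[0,0,0,-0.01,0],[0,0,0,-0.01,0],[0,0,0,-0.008,0],[0,0,0,0,0],[0,0,0,0,0]]'; python3 - <<'E'
from h import *
s=sensors.state(); print(s['t'],s['tcp_pos'],s['ft_force'])
im=vision.snapshot('side')[:,:,::-1]; cv2.imwrite('pics/side8.png',im);crop(im,210,150,410,260,4,'side8c.png')
E
```

```text
t: 14.15
tcp_pos: [0.595, -0.0025, 0.1187]
orientation: [[-0.004, 1.0, -0.028], [1.0, 0.004, 0.003], [0.003, -0.028, -1.0]]
ft_force: [-0.3, -0.7, -0.4]
opening: -0.0001
14.15 [ 0.59503379 -0.00251462  0.11874162] [-0.31595808 -0.67200303 -0.40271488]
```

View pics/side8c.png

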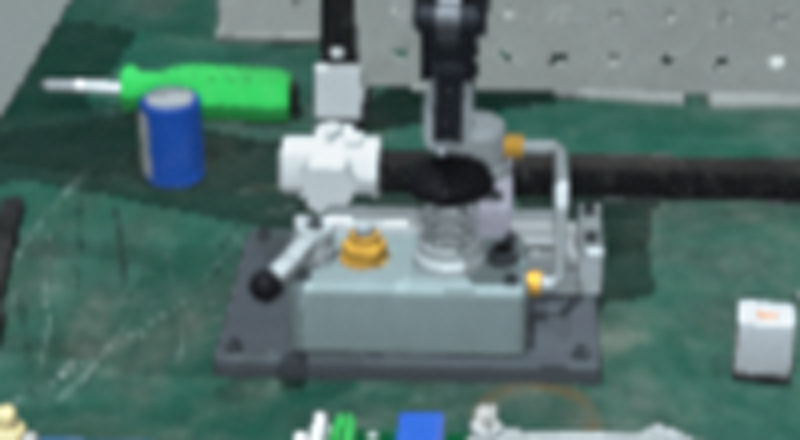

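```bash
python3 -m creep '[[0,0,0,0.008,0],[0,0,0,0.008,0],[0,0,0,0.007,0],[0,0,0,0.006,0],[0,0,0,0.004,0]]';python3 -m creep '[[0,0,0,-0.01,0],[0,0,0,-0.01,0],[0,0,0,-0.008,0],[0,0,0,0,0],[0,0,0,0,0]]'
```

```text
t: 14.7
tcp_pos: [0.5951, -0.0025, 0.0898]
orientation: [[-0.004, 1.0, -0.03], [1.0, 0.004, 0.003], [0.003, -0.03, -1.0]]
ft_force: [-13.5, 0.7, 39.0]
opening: -0.0001
t: 15.2
tcp_pos: [0.595, -0.0025, 0.1177]
orientation: [[-0.004, 0.999, -0.033], [1.0, 0.004, 0.004], [0.004, -0.033, -0.999]]
ft_force: [0.4, -0.4, 0.6]
opening: 0.0002
```

```bash
python3 -m creep '[[0,0,0,0.008,0],[0,0,0,0.008,0],[0,0,0,0.007,0],[0,0,0,0.006,0],[0,0,0,0.004,0]]';python3 -m creep '[[0,0,0,-0.01,0],[0,0,0,-0.01,0],[0,0,0,-0.008,0],[0,0,0,0,0],[0,0,0,0,0]]'
```

```text
t: 15.7
tcp_pos: [0.595, -0.0025, 0.0898]
orientation: [[-0.005, 0.999, -0.036], [1.0, 0.005, 0.004], [0.004, -0.036, -0.999]]
ft_force: [-13.0, 0.4, 35.6]
opening: 0.0001
t: 16.2
tcp_pos: [0.5945, -0.0025, 0.1171]
orientation: [[-0.005, 0.999, -0.04], [1.0, 0.005, 0.004], [0.004, -0.04, -0.999]]
ft_force: [-0.6, -0.6, -0.3]
opening: -0.0001
```

```bash
python3 -m creep '[[0,0,0,0.008,0],[0,0,0,0.008,0],[0,0,0,0.007,0],[0,0,0,0.006,0],[0,0,0,0.003,0]]';python3 -m creep '[[0,0,0,-0.01,0],[0,0,0,-0.01,0],[0,0,0,-0.008,0],[0,0,0,0,0],[0,0,0,0,0]]'; python3 - <<'E'
from h import *
im=vision.snapshot('side')[:,:,::-1]; cv2.imwrite('pics/side9.png',im);crop(im,210,150,410,260,4,'side9c.png')
E
```

```text
t: 16.7
tcp_pos: [0.5945, -0.0025, 0.09]
orientation: [[-0.005, 0.999, -0.042], [1.0, 0.005, 0.004], [0.004, -0.042, -0.999]]
ft_force: [-8.6, 0.2, 24.3]
opening: -0.0002
t: 17.2
tcp_pos: [0.5941, -0.0025, 0.1168]
orientation: [[-0.005, 0.999, -0.047], [1.0, 0.005, 0.004], [0.004, -0.047, -0.999]]
ft_force: [-1.0, -0.4, 0.6]
opening: 0.0001
```

View pics/side9c.png

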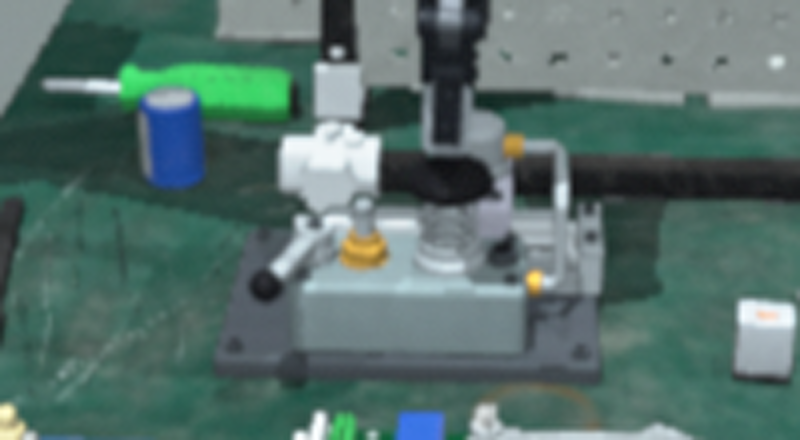

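Pin is well out (tip at crop row ~200, was ~230). Fifth and a sixth stroke.

```bash
python3 -m creep '[[0,0,0,0.008,0],[0,0,0,0.008,0],[0,0,0,0.007,0],[0,0,0,0.006,0],[0,0,0,0.004,0]]';python3 -m creep '[[0,0,0,-0.01,0],[0,0,0,-0.01,0],[0,0,0,-0.008,0],[0,0,0,0,0],[0,0,0,0,0]]'
```

```text
t: 17.75
tcp_pos: [0.5941, -0.0025, 0.0899]
orientation: [[-0.005, 0.999, -0.048], [1.0, 0.005, 0.004], [0.004, -0.048, -0.999]]
ft_force: [-10.8, 0.5, 32.6]
opening: -0.0002
t: 18.25
tcp_pos: [0.5941, -0.0025, 0.1179]
orientation: [[-0.005, 0.999, -0.052], [1.0, 0.005, 0.004], [0.005, -0.052, -0.999]]
ft_force: [0.1, -0.1, 0.1]
opening: -0.0001
```

```bash
python3 -m creep '[[0,0,0,0.008,0],[0,0,0,0.008,0],[0,0,0,0.007,0],[0,0,0,0.006,0],[0,0,0,0.004,0]]';python3 -m creep '[[0,0,0,-0.01,0],[0,0,0,-0.01,0],[0,0,0,-0.01,0],[0,0,0,-0.02,0],[0,0,0,-0.02,0]]'; python3 -m creep '[[0,0,0,-0.02,0],[0,0,-0.02,-0.02,0],[0,0,-0.04,0,0],[0,0,-0.04,0,0],[0,0,-0.04,0,0]]';python3 -m creep '[[0,0,-0.04,0,0],[0,0,0,0,0],[0,0,0,0,0],[0,0,0,0,0],[0,0,0,0,0]]'; python3 - <<'E'
from h import *
s=sensors.state(); print(s['t'],s['tcp_pos'],s['ft_force'])
for n in ['side','top']:
    im=vision.snapshot(n)[:,:,::-1]; cv2.imwrite(f'pics/{n}10.png',im)
    crop(im,*((210,150,410,260,4) if n=='side' else (220,110,400,300,3)),n+'10c.png')
p=cam('side')
for z in (.069,.085,.089): print(z,proj(p,[.552,-.0015,z]))
E
```

```text
t: 18.75
tcp_pos: [0.594, -0.0025, 0.0899]
orientation: [[-0.005, 0.999, -0.053], [1.0, 0.006, 0.004], [0.004, -0.053, -0.999]]
ft_force: [-11.3, 0.6, 35.8]
opening: 0.0001
t: 19.25
tcp_pos: [0.5933, -0.0025, 0.1569]
orientation: [[-0.005, 0.998, -0.066], [1.0, 0.006, 0.005], [0.006, -0.066, -0.998]]
ft_force: [-0.7, -0.1, 0.2]
opening: -0.0004
t: 19.75
tcp_pos: [0.4574, -0.0039, 0.2056]
orientation: [[-0.005, 0.998, -0.062], [1.0, 0.006, 0.005], [0.005, -0.062, -0.998]]
ft_force: [-0.4, 0.2, 2.0]
opening: -0.0003
t: 20.25
tcp_pos: [0.4098, -0.0036, 0.2041]
orientation: [[-0.005, 0.997, -0.071], [1.0, 0.006, 0.006], [0.006, -0.071, -0.997]]
ft_force: [-0.8, -0.3, 0.1]
opening: -0.0001
20.25 [ 0.40983694 -0.00358312  0.20407715] [-0.78768925 -0.25420362  0.07163982]
0.069 [300.50159544 207.29637599]
0.085 [300.34461702 200.07361254]
0.089 [300.30496868 198.2493455 ]
```

View pics/side10c.png

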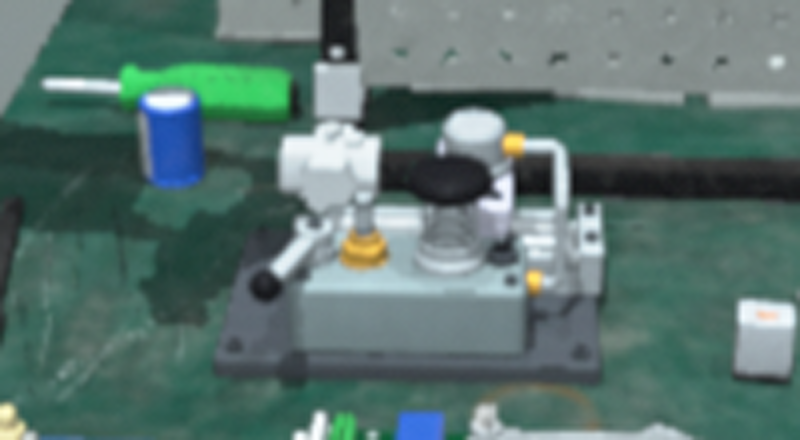

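View pics/top10c.png

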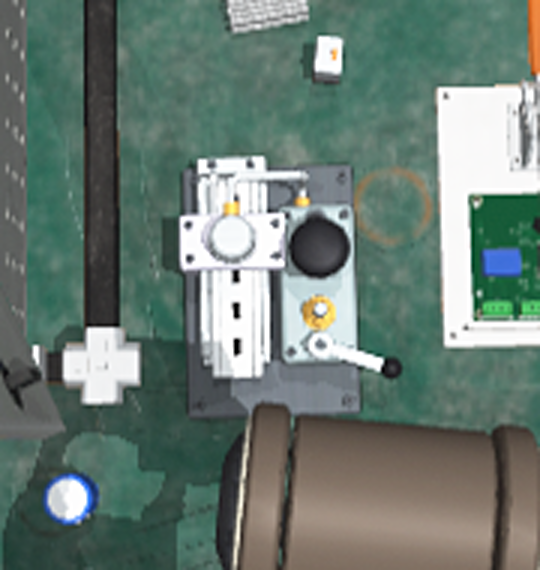

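```bash
python3 - <<'E'
from h import *
a=[cv2.imread(f'pics/side{i}.png')[185:220,285:320] for i in (3,9,10)]
cv2.imwrite('pics/pin.png',cv2.resize(np.hstack(a),None,fx=7.5,fy=7.5,interpolation=cv2.INTER_NEAREST))
E
```

```text
(no output)
```

View pics/pin.png

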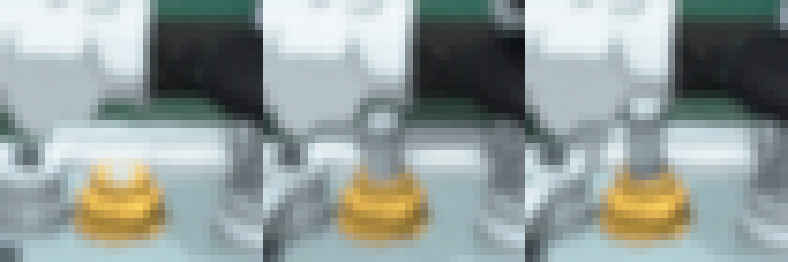

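```bash
python3 - <<'E'
from rig import job
print(job.sign_off())
E
```

```text
the job is handed in; nothing more can be done
None
```

The rail is clamped and the job is handed in, at about 20 s on the robot's clock.

I pushed the rail until it stopped moving, swung the lever to its shut stop, then pumped the button six full strokes. The button came fully back up each time, and I then pulled the arm clear.

What the last checks showed:
- **Rail:** the tool stopped within about 2 mm of the predicted home position, and the top view shows the rail running up to the end stop. The pipe partly hides the contact. I kept pushing briefly after it stopped, and the force reached about 5 N, over the 2 N given for the push.
- **Lever:** it points right and about 18–20° towards the robot, which is shut. It took about 7 N against its stop.
- **Pin:** its tip rose about 9 pixels in the side view, which matches the full 20 mm. It was still out about 1.5 s after I let go of the button.
- **Button:** it is fully up and nothing is touching it. Most strokes bottomed out at 33–40 N measured at the wrist, more than the button needs but well below the 120 N wrist limit.
- **Loose parts:** the capacitor, relay and spacer look unmoved in the pictures. In the side view, only the top of the spacer shows at the picture's edge.

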